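# Fetch the fence stop from behind the blocks on the T-slot board

### The arm

A 6-joint arm with a two-finger parallel gripper is mounted at the origin on the work surface. World frame = base frame: x ahead of the robot, y to its left, z up, the work surface at z = 0. Lengths are in m, angles in rad, forces in N, time in s.
With the tool pointing down it reaches from about 0.35 to 0.775 m from the base axis. Payload 5.5 kg.
Tool frame: the origin (TCP) lies at the very end of the fingers, on their centre line; the grasp point (between the pads) lies 19 mm behind it; z points along the fingers, y is the line along which they close (so a half turn about z gives the same grasp; the last joint's range is limited). The gripper opens to 85 mm and grips with 20 to 120 N. Pads are 22 mm wide; open, the fingers measure 114 mm over their backs; the gripper's body (76 mm by 85 mm) begins 54 mm behind the grasp point. The pads swing forward as they close: fully open they stand 13 mm farther back than shut.
Start: joints at [1.126, 0.313, 0.046, 1.304, 0, 1.431], TCP at [0.173, 0.549, 0.231] pointing down, gripper open.
Joint ranges: [-2.76, 2.76], [-0.86, 1.69], [-1.03, 1.26], [-2.2, 2.34], [-1.47, 1.5], [-3.14, 3.14]. Speed limits (rad/s): [2.57, 2.57, 3.14, 3.14, 3.14, 3.14].

### API

Orientations are given as a unit quaternion [w, x, y, z].
In Python, from workcell import env, cams, ticket, spotter gives the robot as it stands.
- The arm moves only by the tool jog_arm, never from a script. Its argument "increments" is a list that holds one entry, the list of rows, each a list of 7 numbers: the shift along the tool's x, y, z in units of 0.25 m (1.0 is 0.25 m), then the turn, a rotation vector about the tool's x, y, z in units of 180 degrees (1.0 is 180 degrees), then the closure in counts, from 0 (fully open) to 255 (shut). A call has 1 to 20 rows; each row shifts and turns the commanded pose from where the row before left it, along the tool's axes as they then stand; what a row does not reach is not made up. A row lasts 1/10 s, in which the tool goes at most 50 mm and 8.59 degrees, less where a joint would pass 70% of its speed; a pose out of reach is approached as far as the arm can. A call with a number of a shift or a turn outside -1 to 1 is refused whole. A call with a gripper value outside its range is refused whole. The fingers move at their own pace and stop on an object; "force" is the grip in N (left out, the last holds). Time passes only in rows, so rows that do not move let the fingers close. It gives the time, the measured TCP pose, the force, the opening and the grip force at its end, in the units of the state.
- env.get_state(): the state, without advancing time (a new reading comes with each control period).
- cams.read_camera(name): name is "side" or "top"; returns a dict with "pixels" (420x560x3 uint8, red, green, blue), "fx", "fy", "cx", "cy" (pixels), "xyz" and "attitude" of the camera in the world. Camera axes: x right, y down, z forward; pixel columns grow to the right and rows downward; lengths in m; the calibration is good to about 2 mm. A picture is of the moment at which its call begins. There is no depth.
- ticket.hand_in(): hands the job in; it is judged then, once.
Trained networks look in the newest picture that a camera, given by its name, has taken for a name from the list of things; names that differ only in an ending like _2 or _b are one class to them, and where a whole thing is asked for, a point or a joint stands for the part that bears it (a point fixed in the world has none). Each returns a list of dicts, best first, with "conf" (0 to 1); they miss things now and then, are a little off and sometimes report something else, mostly with a low value. They report only what shows in the picture. A call takes as long as a camera call. They do not tell look-alikes from the thing itself.
- spotter.find_in(target, camera): "uv" ([column, row] in pixels, amid what is visible of it).
- spotter.cut_out(target, camera): "region" (420x560 bool, what is visible of it) and "uv" ([column, row] in pixels, amid what is visible of it).
- spotter.landmark_of(target, camera): "uv" ([column, row] in pixels: a listed point, or the origin of a listed thing).
The state is a dict: "clock": time; "joint_pos": joint angles; "qvel": joint speeds; "tau": joint torques, N m; "tcp_pos": TCP position; "orientation": TCP orientation; "wrist_force": force on the tool from outside, world axes, zero at the start; "ft_torque": the same for the moment, N m; "finger_gap": finger opening in m; "grip_force": force on a finger pad.
Only numpy, scipy, OpenCV 4.12 (cv2) and the standard library are available. Lean on these libraries where they do the work, as an engineer would, in place of code of your own. Each camera call takes 0.05 s, during which the arm holds its last target. There are 200 camera calls.

### The job

The red fence stop is caught in the T-slot of the jig board, behind the yellow push block and the blue sanding block that stand across the slot. Clear both blocks onto the black rubber mat, then slide the stop along the slot, out of its open end, and stand it upright in the green tray; only after that put each block back upright, square to the slot and centred on the paint band of its own colour. Tip nothing over, and leave the glue bottle and the tape measure where they are.

Things in the scene. Friction and masses are not known exactly. Their poses are not given: they have to be found in the camera images.
- track: Jig board fixed on the bench: pale wood, aluminium T-slot down its middle; 120 wide (its x), 340 long (y), 18 high. Origin: centre of its underside. The slot runs along its y, open at the +y end (y = +170), shut by a black plug at the -y end; 14 wide at the top; below lips 5 thick a channel 35 wide, 9 high, its floor 4 above the bench. All sizes here in mm.
- stop_mid (a point): Red fence stop, black knob on top. Origin: on its axis, 40 above its underside (26 above the board's top while in the slot). z up; y along the slot. From below: steel foot 30 (x) by 40 (y) by 5, under the slot's lips; stem 9 by 30; red body 34 (x) by 44 (y), height 15 to 59; knob to 71. Slides easily, 2.5 play sideways, 4 upward; lifts out once its centre is 20 or more past the open end.
- push_mid (a point): Yellow push block with a black-sided upright handle, 160 g. Base 64 (x) by 56 (y) by 18 high with a rubber sole; handle 24 (x) by 52 (y), from 18 to 64 above the underside. Origin: in the middle of the handle, 42 above its underside. z up. At the start it stands across the slot, on the yellow band.
- sanding_mid (a point): Blue sanding block with a cork sole, 50 (x) by 56 (y) by 52 high, 130 g. Origin: its centre, 26 above its underside. z up. At the start it stands across the slot, on the blue band.
- bay_yellow: Yellow paint band across the jig board, one patch on either side of the slot, 80 long along the slot: home of the yellow push block. Origin: centre of the band, on the slot's centre line, on the board's top (18 above the bench). Axes as the board's.
- bay_blue: The same in blue: home of the blue sanding block.
- mat: Black rubber mat fixed on the bench, 110 (x) by 200 (y), 3 thick: the side area for both blocks. Origin: centre of its underside, on the bench.
- tray: Green open tray fixed on the bench, 120 (x) by 140 (y), 18 high outside, walls 4 and floor 4 thick. Origin: centre of its underside, on the bench.
- glue: Bystander: pale glue bottle with an orange cap and a green label, 56 across, 150 high, standing. Origin: centre of its underside.
- tape: Bystander: orange and black tape measure, 34 by 74 by 52 high. Origin: centre of its underside.
Not all that is in view belongs to the job. What is shaped like the part that bears stop_mid but turquoise is not meant.

How it is judged:
On the way, in this order (a step that is already met when the one before it is completed fails the run):
1. both blocks stand released on the rubber mat, while the stop is still in the slot (x of push_mid in the frame of mat between -0.055 and 0.055 m and y of push_mid in the frame of mat between -0.1 and 0.1 m and height (world z) of push_mid between 0.038 and 0.051 m and angle between each of push_mid, sanding_mid's own z axis and vertical below 0.15 rad and linear speed of each of push_block, sanding_block below 0.02 m/s and angular speed of each of push_block, sanding_block below 0.2 rad/s and contact force between each of push_block, sanding_block and the fingers below 0.3 N and x of sanding_mid in the frame of mat between -0.055 and 0.055 m and y of sanding_mid in the frame of mat between -0.1 and 0.1 m and height (world z) of sanding_mid between 0.022 and 0.035 m and y of stop_mid in the frame of track between -0.17 and 0.17 m and x of stop_mid in the frame of track between -0.01 and 0.01 m), for 0.2 s.
2. the stop stands released and upright in the tray, both blocks still on the mat (x of stop_mid in the frame of tray between -0.042 and 0.042 m and y of stop_mid in the frame of tray between -0.05 and 0.05 m and height (world z) of stop_mid between 0.037 and 0.052 m and angle between each of stop_mid, push_mid, sanding_mid's own z axis and vertical below 0.15 rad and linear speed of each of stop, push_block, sanding_block below 0.02 m/s and angular speed of each of stop, push_block, sanding_block below 0.2 rad/s and contact force between each of stop, push_block, sanding_block and the fingers below 0.3 N and x of push_mid in the frame of mat between -0.055 and 0.055 m and y of push_mid in the frame of mat between -0.1 and 0.1 m and height (world z) of push_mid between 0.038 and 0.051 m and x of sanding_mid in the frame of mat between -0.055 and 0.055 m and y of sanding_mid in the frame of mat between -0.1 and 0.1 m and height (world z) of sanding_mid between 0.022 and 0.035 m), for 0.2 s.
At the end, for the whole second after the job is handed in: Stop upright in the tray (axis within 42 mm of its centre along tray x, 50 mm along y); each block upright on the board, within 15 mm of the centre of the band of its own colour and square to the slot within 15 degrees; all three released and at rest (x of stop_mid in the frame of tray between -0.042 and 0.042 m and y of stop_mid in the frame of tray between -0.05 and 0.05 m and height (world z) of stop_mid between 0.037 and 0.052 m and angle between stop_mid's own z axis and vertical below 0.15 rad and linear speed of each of stop, push_block, sanding_block below 0.02 m/s and angular speed of each of stop, push_block, sanding_block below 0.2 rad/s and contact force between each of stop, push_block, sanding_block and the fingers below 0.3 N and horizontal distance between push_mid and bay_yellow below 0.015 m and angle between the x axis of each of push_block, sanding_block and the x axis of track, either way round below 0.26 rad and height (world z) of push_mid between 0.054 and 0.066 m and angle between each of push_mid, sanding_mid's own z axis and vertical below 0.12 rad and horizontal distance between sanding_mid and bay_blue below 0.015 m and height (world z) of sanding_mid between 0.038 and 0.05 m); the robot touches nothing.
It fails at once if the stop or a block is tipped over (more than 35 degrees) (angle between any of stop_mid, push_mid, sanding_mid's own z axis and vertical above 0.6 rad).
It fails at once if the glue bottle or the tape measure is moved more than 20 mm (distance of any of glue, tape from where it was at the start of the episode above 0.02 m).
It also fails if it takes over 131 s, if anything falls off the work surface, if the arm or the gripper's body presses on something with over 40 N, if the wrist force passes 120 N, or if a joint passes its speed limit or range.

## Working session

There is one attempt and no reset: what is moved stays moved. The work goes in short steps, Python scripts to look and compute and a tool call to move; the robot and the scene stay as the last step left them, time stands still between calls to the robot, and variables do not carry over. Pictures are saved under pics/ and viewed, at most 14 in all, crops included, and the job is handed in when it is done.

Besides the shell and the picture viewer there is one more tool, called after ">>>" by a JSON object that holds its "method" and its "body". jog_arm: Moves the arm, as the interface text tells. Shifts and turns lie within -1 to 1; 1 stands for 0.25 m of shift or 180 degrees of turn. Its arguments: {"type":"object","properties":{"increments":{"type":"array"},"force":{"type":"number"}},"required":["increments"]}

```bash
mkdir -p pics; ls
python3 - <<'E'
from workcell import env,cams,spotter
import cv2
s=env.get_state();print(s)
for n in ("side","top"):
    c=cams.read_camera(n);cv2.imwrite(f"pics/{n}0.png",c["pixels"][:,:,::-1])
    print(n,{k:v for k,v in c.items() if k!="pixels"})
    for t in "track stop_mid push_mid sanding_mid bay_yellow bay_blue mat tray glue tape".split():
        print(t,[(r["uv"],round(r["conf"],2)) for r in spotter.landmark_of(t,n)])
E
```

```text
pics
{'clock': 0.0, 'joint_pos': array([1.12639378e+00, 3.13997107e-01, 4.49822443e-02, 1.30356947e+00,
       3.06317195e-05, 1.43121904e+00]), 'qvel': array([ 0.00069848,  0.00101788, -0.00278489, -0.00041871, -0.00039846,
        0.00133921]), 'tau': array([ 9.17564867e-04, -4.80622923e+01,  2.98534817e+01,  1.94157095e-02,
       -7.55773181e-05,  4.32588408e-06]), 'tcp_pos': array([0.17234578, 0.54804484, 0.23041206]), 'orientation': array([-2.72013191e-04,  1.51823183e-01,  9.88407265e-01, -8.51751253e-04]), 'wrist_force': array([-0.18008704, -0.00189153,  0.83856407]), 'ft_torque': array([-0.02122785, -0.00646202, -0.01800153]), 'grip_force': 0.0, 'finger_gap': 0.08549982266778475}
side {'fx': 431.0969024182943, 'fy': 431.0969024182943, 'cx': 274.1471790356387, 'cy': 210.50215174083667, 'xyz': array([0.24002384, 0.51656963, 0.77726582]), 'attitude': array([ 0.09896015, -0.24320365,  0.90173029, -0.34342592])}
track [([243.2, 226.8], 0.7)]
stop_mid [([274.6, 182.8], 0.79), ([305.7, 162.2], 0.68), ([263.0, 145.9], 0.65)]
push_mid [([204.5, 240.7], 0.64)]
sanding_mid [([247.1, 20
[... 178 characters left out ...]
9, 146.5], 0.56)]
tape [([179.2, 396.2], 0.96)]
top {'fx': 471.74235319140814, 'fy': 471.74235319140814, 'cx': 281.07688364073823, 'cy': 212.731796388591, 'xyz': array([ 0.35113662, -0.01687895,  1.22108196]), 'attitude': array([-0.07620123,  0.72705588, -0.6788087 ,  0.06929547])}
track [([281.6, 203.2], 0.98)]
stop_mid [([371.4, 171.2], 0.87), ([376.7, 219.7], 0.8), ([328.7, 210.9], 0.64)]
push_mid [([240.5, 184.6], 0.91)]
sanding_mid [([294.0, 201.3], 0.88), ([422.7, 236.2], 0.16)]
bay_yellow [([242.6, 187.3], 0.8)]
bay_blue [([295.4, 202.5], 0.75)]
mat [([332.1, 282.7], 0.77), ([280.2, 201.2], 0.21)]
tray [([214.0, 275.6], 0.7)]
glue [([422.5, 233.9], 0.56)]
tape [([136.2, 236.3], 0.97)]
```

View pics/top0.png

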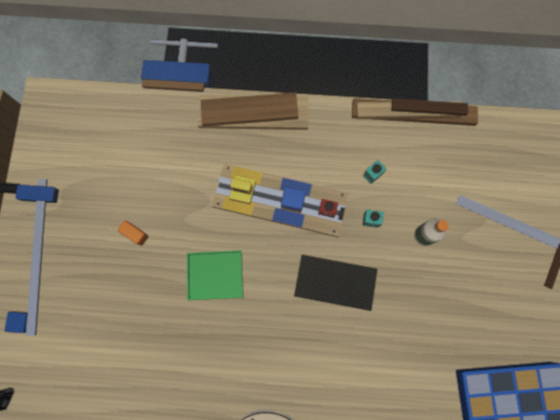

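View pics/side0.png

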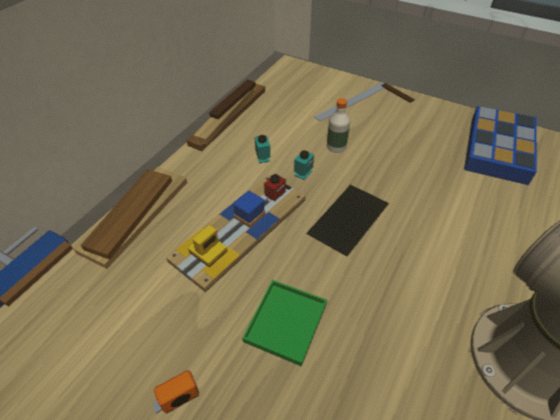

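```bash
cat > h.py <<'E'
import numpy as np
from scipy.spatial.transform import Rotation as R
def rot(q): q=np.array(q);return R.from_quat(q[[1,2,3,0]])
def onz(c,uv,z):
    d=rot(c["attitude"]).apply([(uv[0]-c["cx"])/c["fx"],(uv[1]-c["cy"])/c["fy"],1]); o=c["xyz"]
    return (o+d*(z-o[2])/d[2])
def proj(c,p):
    q=rot(c["attitude"]).inv().apply(np.array(p)-c["xyz"]);return q[...,:2]/q[...,2:]*[c["fx"],c["fy"]]+[c["cx"],c["cy"]]
E
python3 - <<'E'
from workcell import env,cams,spotter
from h import *
np.set_printoptions(precision=4,suppress=True)
H=dict(track=0,stop_mid=.044,push_mid=.060,sanding_mid=.044,bay_yellow=.018,bay_blue=.018,mat=0,tray=0,glue=0,tape=0)
for n in ("side","top"):
    c=cams.read_camera(n)
    for t,z in H.items():
        print(n,t,[(onz(c,r["uv"],z)[:2],round(r["conf"],2)) for r in spotter.landmark_of(t,n)])
E
```

```text
side track [(array([0.6327, 0.0044]), 0.85)]
side stop_mid [(array([ 0.6215, -0.1074]), 0.94), (array([ 0.6398, -0.0294]), 0.69), (array([ 0.7282, -0.2295]), 0.67), (array([ 0.6054, -0.2292]), 0.65)]
side push_mid [(array([0.6567, 0.112 ]), 0.87)]
side sanding_mid [(array([0.6054, 0.0487]), 0.47)]
side bay_yellow []
side bay_blue [(array([ 0.6343, -0.0212]), 0.7), (array([ 0.5788, -0.3474]), 0.24)]
side mat [(array([ 0.4362, -0.1506]), 0.77)]
side tray [(array([0.44  , 0.1613]), 0.88)]
side glue [(array([ 0.5746, -0.3581]), 0.69)]
side tape [(array([0.5244, 0.379 ]), 0.61)]
top track [(array([0.6351, 0.0123]), 0.66)]
top stop_mid [(array([ 0.6031, -0.234 ]), 0.87), (array([ 0.722 , -0.2301]), 0.64), (array([ 0.6136, -0.1162]), 0.56)]
top push_mid [(array([0.6559, 0.1077]), 0.69)]
top sanding_mid [(array([ 0.6398, -0.0263]), 0.84)]
top bay_yellow [(array([0.6545, 0.1099]), 0.75)]
top bay_blue [(array([ 0.6355, -0.0277]), 0.85)]
top mat [(array([ 0.4399, -0.1434]), 0.6)]
top tray [(array([0.4362, 0.1598]), 0.85)]
top glue [(array([ 0.5742, -0.3654]), 0.62)]
top tape [(array([0.5181, 0.3831]), 0.95)]
```

The top view shows three stop-shaped things: red at (329,208) in the slot, and turquoise at (375,171) and (374,218). The red one is meant, because of its colour and because it sits in the slot behind the blue block at (294,200) and the yellow at (241,188). The black plug is at the right end of the board and the open end is at the left, around (218,185). I'll confirm this in a crop and fit the orientations.

Run:
```python
from workcell import env,cams,spotter
from h import *
import cv2
np.set_printoptions(precision=4,suppress=True)
c=cams.read_camera("top");p=c["pixels"]
a=cv2.resize(p[150:250,205:395],None,fx=4,fy=4,interpolation=cv2.INTER_CUBIC)
cv2.imwrite("pics/crop1.png",a[:,:,::-1])
for n in ("top","side"):
  c=cams.read_camera(n)
  for t,z in dict(track=.018,mat=.003,tray=.018,push_mid=.07,sanding_mid=.07,stop_mid=.07).items():
    for r in spotter.cut_out(t,n)[:3]:
        m=r["region"].astype(np.uint8)
        k=max(cv2.findContours(m,0,1)[0],key=cv2.contourArea)[:,0]
        w=np.array([onz(c,u,z)[:2] for u in k],np.float32)
        (cx,cy),(ww,hh),an=cv2.minAreaRect(w)
        print(n,t,round(r["conf"],2),"c",round(cx,4),round(cy,4),"size",round(ww,3),round(hh,3),"ang",round(an,1),len(k))
```

```text
top track 0.93 c 0.6179 -0.1065 size 0.108 0.124 ang 81.2 152
top mat 0.69 c 0.434 -0.1488 size 0.198 0.11 ang 83.5 226
top tray 0.73 c 0.4303 0.1605 size 0.123 0.145 ang 6.8 201
top push_mid 0.67 c 0.6466 0.105 size 0.062 0.065 ang 85.6 81
top sanding_mid 0.63 c 0.6276 -0.0246 size 0.056 0.058 ang 81.5 77
top stop_mid 0.87 c 0.7144 -0.2265 size 0.032 0.057 ang 48.8 48
top stop_mid 0.61 c 0.5934 -0.2261 size 0.041 0.045 ang 1.4 56
side track 0.64 c 0.6348 0.0134 size 0.346 0.131 ang 80.2 478
side mat 0.82 c 0.4341 -0.1462 size 0.204 0.112 ang 82.8 180
side tray 0.95 c 0.4307 0.1658 size 0.122 0.15 ang 7.1 237
side push_mid 0.88 c 0.636 0.1223 size 0.078 0.081 ang 80.7 98
side sanding_mid 0.56 c 0.6186 -0.005 size 0.089 0.074 ang 86.3 88
side stop_mid 0.94 c 0.6045 -0.0892 size 0.049 0.088 ang 29.5 66
side stop_mid 0.91 c 0.7004 -0.193 size 0.038 0.102 ang 32.1 65
side stop_mid 0.7 c 0.5844 -0.1928 size 0.048 0.101 ang 12.1 69
```

View pics/crop1.png

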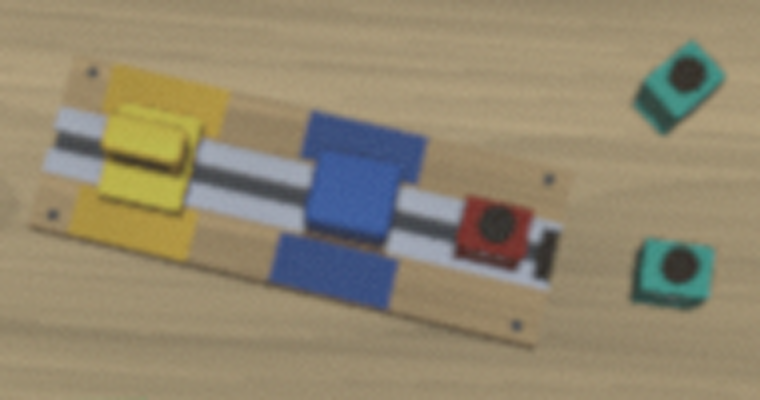

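The crop confirms it: the red stop is at crop (495,230) in the slot next to the black plug at (546,255), the open end is on the left, and both turquoise look-alikes are off the board. Next I'll turn the board and band corners into world coordinates.

Run:
```python
from workcell import env,cams,spotter
from h import *
import cv2
np.set_printoptions(precision=4,suppress=True)
c=cams.read_camera("top");p=c["pixels"]
def quad(name,pts,z):
    w=np.array([onz(c,np.array(u)/4+[204.6,149.6],z)[:2] for u in pts]);print(name,w.mean(0),[np.linalg.norm(w[i]-w[i-1]).round(3) for i in range(4)]);
    for a,b in ((0,1),(3,2)): d=w[a]-w[b];print("  yaw",np.degrees(np.arctan2(-d[0],d[1])).round(1))
quad("track",[(75,55),(572,170),(533,347),(30,228)],.018)
quad("yel",[(110,65),(230,93),(190,262),(68,235)],.018)
quad("blu",[(312,110),(427,137),(392,310),(270,283)],.018)
hsv=cv2.cvtColor(p,cv2.COLOR_RGB2HSV)[150:250,205:395]
def bl(name,lo,hi,z,minv=0):
    m=cv2.inRange(hsv,np.array(lo),np.array(hi));k=cv2.findContours(m,0,1)[0]
    for q in k:
        if cv2.contourArea(q)<60: continue
        w=np.array([onz(c,u+[205,150],z)[:2] for u in q[:,0]],np.float32);print(name,cv2.minAreaRect(w))
bl("yellow",(22,120,90),(32,255,255),.018)
bl("blue",(105,120,50),(125,255,255),.018)
m=[ [onz(cams.read_camera(n),spotter.landmark_of(t,n)[0]["uv"],z)[:2] for n in("top","side") for _ in range(3)] for t,z in(("push_mid",.06),("sanding_mid",.044))]
for x in m: print(np.array(x).round(4).tolist())
for n in("top","side"):
  cc=cams.read_camera(n)
  for t in("mat","tray","track","bay_yellow","bay_blue"): print(n,t,[onz(cc,r["uv"],.018 if "bay" in t else 0)[:2] for r in spotter.landmark_of(t,n)[:1]])
T=rot(env.get_state()["orientation"]).as_matrix();print(T)
```

```text
track [0.6379 0.0094] [np.float64(0.121), np.float64(0.338), np.float64(0.121), np.float64(0.336)]
  yaw -9.6
  yaw -9.6
yel [0.6552 0.1105] [np.float64(0.118), np.float64(0.082), np.float64(0.117), np.float64(0.082)]
  yaw -9.7
  yaw -8.8
blu [ 0.6331 -0.0233] [np.float64(0.12), np.float64(0.078), np.float64(0.118), np.float64(0.081)]
  yaw -9.8
  yaw -8.8
yellow ((0.65596604347229, 0.1109219342470169), (0.07916288077831268, 0.11921786516904831), 79.9715347290039)
blue ((0.5917469263076782, -0.015237640589475632), (0.07262980192899704, 0.028934556990861893), 79.6417236328125)
blue ((0.653505802154541, -0.025928307324647903), (0.072221539914608, 0.07152172178030014), 80.92081451416016)Traceback (most recent call last):
  File "<stdin>", line 20, in <module>
IndexError: list index out of range
```

>>> {"method": "jog_arm", "body": {"increments": [[[0,0,0,0,0,0.0457,0],[0,0,0,0,0,0.0457,0],[0,0,0,0,0,0.0457,0],[0,0,0,0,0,0.0457,0],[0,0,0,0,0,0.0457,0],[0,0,0,0,0,0.0457,0],[0,0,0,0,0,0.0457,0],[0,0,0,0,0,0.0457,0],[0,0,0,0,0,0.0457,0],[0,0,0,0,0,0.0457,0],[0,0,0,0,0,0,0],[0,0,0,0,0,0,0],[0,0,0,0,0,0,0]]], "force": 40}}

```text
clock: 4.7
tcp_pos: [0.1726, 0.5485, 0.2313]
orientation: [-0.0, 0.764, 0.646, 0.0]
wrist_force: [0.8, 0.4, -0.0]
finger_gap: 0.0855
grip_force: 0.0
```

```bash
cat >> h.py <<'E'
np.set_printoptions(precision=4,suppress=True)
YAW=np.radians(-9.7);C0=np.array([.638,.0094])
M=np.array([[np.cos(YAW),np.sin(YAW)],[-np.sin(YAW),np.cos(YAW)]])
def trk(p): return M@(np.array(p)[:2]-C0)
def wld(q): return M.T@np.array(q)+C0
def go(x,y,z):
    "units of shift to world target"
    from workcell import env
    s=env.get_state();T=rot(s["orientation"]).as_matrix()
    d=T.T@(np.array([x,y,z])-s["tcp_pos"])
    print("t",s["clock"],"tcp",s["tcp_pos"],"trk",trk(s["tcp_pos"]),"heading",np.degrees(np.arctan2(T[1,1],T[0,1])).round(2),"tilt",T[2,2].round(5),"gap",s["finger_gap"],"F",s["wrist_force"])
    print("units",d/.25, "rot z units",None)
E
python3 -c "
from h import *
go(.656,.110,.16)"
```

```text
t 4.7 tcp [0.1726 0.5485 0.2313] trk [-0.5496  0.453 ] heading -9.59 tilt -1.0 gap 0.08548520120447178 F [ 0.8275  0.3735 -0.0108]
units [-1.4075  2.1988  0.2851] rot z units None
```

>>> {"method": "jog_arm", "body": {"increments": [[[-0.0704,0.11,0.0142,0,0,0,0],[-0.0704,0.11,0.0142,0,0,0,0],[-0.0704,0.11,0.0142,0,0,0,0],[-0.0704,0.11,0.0142,0,0,0,0],[-0.0704,0.11,0.0142,0,0,0,0],[-0.0704,0.11,0.0142,0,0,0,0],[-0.0704,0.11,0.0142,0,0,0,0],[-0.0704,0.11,0.0142,0,0,0,0],[-0.0704,0.11,0.0142,0,0,0,0],[-0.0704,0.11,0.0142,0,0,0,0],[-0.0704,0.11,0.0142,0,0,0,0],[-0.0704,0.11,0.0142,0,0,0,0],[-0.0704,0.11,0.0142,0,0,0,0],[-0.0704,0.11,0.0142,0,0,0,0],[-0.0704,0.11,0.0142,0,0,0,0],[-0.0704,0.11,0.0142,0,0,0,0],[-0.0704,0.11,0.0142,0,0,0,0],[-0.0704,0.11,0.0142,0,0,0,0],[-0.0704,0.11,0.0142,0,0,0,0],[-0.0704,0.11,0.0142,0,0,0,0]]]}}

```text
clock: 6.7
tcp_pos: [0.6562, 0.1077, 0.1601]
orientation: [-0.0, 0.764, 0.645, 0.0]
wrist_force: [0.1, 0.2, 0.6]
finger_gap: 0.0853
grip_force: 0.0
```

>>> {"method": "jog_arm", "body": {"increments": [[[0,0,0,0,0,0,0],[0,0,0,0,0,0,0],[0,0,0,0,0,0,0]]]}}

```text
clock: 7.0
tcp_pos: [0.6545, 0.1093, 0.1603]
orientation: [-0.0, 0.764, 0.645, -0.0]
wrist_force: [-0.4, -0.3, 0.4]
finger_gap: 0.0853
grip_force: 0.0
```

```bash
python3 -c "
from h import *
go(.656,.110,.046)"
```

```text
t 7.0 tcp [0.6545 0.1093 0.1603] trk [-0.0005  0.1013] heading -9.65 tilt -1.0 gap 0.08533816337751714 F [-0.3682 -0.2764  0.4129]
units [0.0036 0.0056 0.457 ] rot z units None
```

>>> {"method": "jog_arm", "body": {"increments": [[[0,0.0056,0.046,0,0,0,0],[0,0,0.046,0,0,0,0],[0,0,0.046,0,0,0,0],[0,0,0.046,0,0,0,0],[0,0,0.046,0,0,0,0],[0,0,0.046,0,0,0,0],[0,0,0.046,0,0,0,0],[0,0,0.046,0,0,0,0],[0,0,0.046,0,0,0,0],[0,0,0.046,0,0,0,0],[0,0,0,0,0,0,0],[0,0,0,0,0,0,0]]]}}

```text
clock: 8.2
tcp_pos: [0.6565, 0.1085, 0.045]
orientation: [-0.0, 0.764, 0.645, -0.0]
wrist_force: [0.1, 0.4, 0.0]
finger_gap: 0.0853
grip_force: 0.0
```

>>> {"method": "jog_arm", "body": {"increments": [[[0,0,0,0,0,0,255],[0,0,0,0,0,0,255],[0,0,0,0,0,0,255],[0,0,0,0,0,0,255],[0,0,0,0,0,0,255],[0,0,0,0,0,0,255],[0,0,0,0,0,0,255],[0,0,0,0,0,0,255],[0,0,0,0,0,0,255],[0,0,0,0,0,0,255]]], "force": 40}}

```text
clock: 9.2
tcp_pos: [0.6569, 0.1085, 0.0458]
orientation: [0.0, 0.764, 0.645, 0.0]
wrist_force: [-0.2, -0.3, 4.8]
finger_gap: 0.0237
grip_force: 40.6
```

Run:
```python
from h import *
from workcell import cams
import cv2
a=cams.read_camera("side")["pixels"][120:330,130:400]
cv2.imwrite("pics/s1.png",cv2.resize(a,None,fx=2.5,fy=2.5,interpolation=cv2.INTER_CUBIC)[:,:,::-1])
go(.656,.110,.12)
# mat spots
yaw=np.radians(-7);R2=np.array([[np.cos(yaw),-np.sin(yaw)],[np.sin(yaw),np.cos(yaw)]]);m=np.array([.436,-.147])
for y in(.048,-.048): w=m+R2@[0,y];print(y,w,trk(w))
```

```text
t 9.25 tcp [0.6569 0.1085 0.0458] trk [0.0019 0.1009] heading -9.72 tilt -1.0 gap 0.023605455611740465 F [-1.6741  0.1253  5.7223]
units [ 0.0053 -0.0042 -0.297 ] rot z units None
0.048 [ 0.4418 -0.0994] [-0.175  -0.1403]
-0.048 [ 0.4302 -0.1946] [-0.1705 -0.2361]
```

View pics/s1.png

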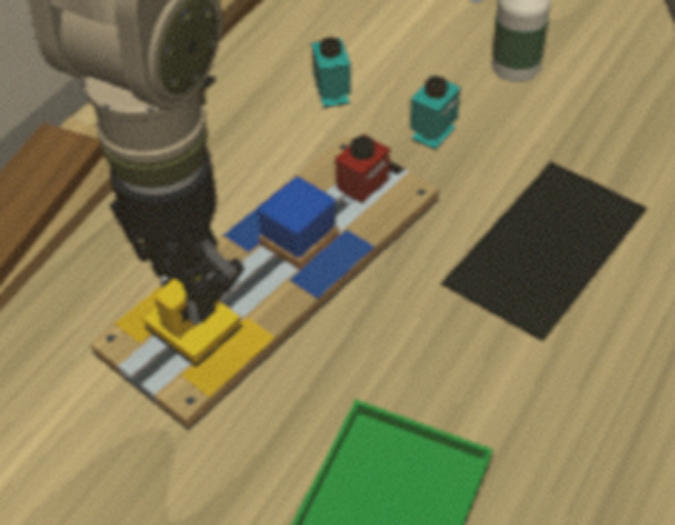

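>>> {"method": "jog_arm", "body": {"increments": [[[0,0,-0.04,0,0,0,255],[0,0,-0.1,0,0,0,255],[0,0,-0.1,0,0,0,255],[0,0,-0.1,0,0,0,255],[-0.0643,-0.0472,0,0,0,0,255],[-0.0643,-0.0472,0,0,0,0,255],[-0.0643,-0.0472,0,0,0,0,255],[-0.0643,-0.0472,0,0,0,0,255],[-0.0643,-0.0472,0,0,0,0,255],[-0.0643,-0.0472,0,0,0,0,255],[-0.0643,-0.0472,0,0,0,0,255],[-0.0643,-0.0472,0,0,0,0,255],[-0.0643,-0.0472,0,0,0,0,255],[-0.0643,-0.0472,0,0,0,0,255],[-0.0643,-0.0472,0,0,0,0,255],[-0.0643,-0.0472,0,0,0,0,255],[-0.0643,-0.0472,0,0,0,0,255],[-0.0643,-0.0472,0,0,0,0,255],[-0.0643,-0.0472,0,0,0,0,255],[0,0,0,0,0,0,255]]]}}

```text
clock: 11.25
tcp_pos: [0.4395, -0.1001, 0.1301]
orientation: [-0.001, 0.765, 0.644, -0.001]
wrist_force: [-0.2, 0.3, -2.0]
finger_gap: 0.0236
grip_force: 39.9
```

>>> {"method": "jog_arm", "body": {"increments": [[[0,0,0,0,0,0,255],[0,0,0,0,0,0,255]]]}}

```text
clock: 11.45
tcp_pos: [0.4419, -0.0991, 0.1304]
orientation: [0.0, 0.764, 0.645, 0.0]
wrist_force: [0.2, 0.4, -1.8]
finger_gap: 0.0234
grip_force: 39.9
```

```bash
python3 -c "
from h import *
go(.4418,-.0994,.0315)"
```

```text
t 11.45 tcp [ 0.4419 -0.0991  0.1304] trk [-0.175 -0.14 ] heading -9.71 tilt -1.0 gap 0.02340001280936892 F [ 0.2289  0.3635 -1.7968]
units [-0.0015 -0.0004  0.3955] rot z units None
```

>>> {"method": "jog_arm", "body": {"increments": [[[0,0,0.05,0,0,0,255],[0,0,0.05,0,0,0,255],[0,0,0.05,0,0,0,255],[0,0,0.05,0,0,0,255],[0,0,0.05,0,0,0,255],[0,0,0.05,0,0,0,255],[0,0,0.03,0,0,0,255],[0,0,0.03,0,0,0,255],[0,0,0.02,0,0,0,255],[0,0,0.01,0,0,0,255],[0,0,0.005,0,0,0,255],[0,0,0,0,0,0,255],[0,0,0,0,0,0,255]]]}}

```text
clock: 12.75
tcp_pos: [0.4417, -0.0994, 0.0318]
orientation: [0.0, 0.765, 0.645, 0.0]
wrist_force: [-0.3, 0.4, -2.3]
finger_gap: 0.0231
grip_force: 40.0
```

>>> {"method": "jog_arm", "body": {"increments": [[[0,0,0,0,0,0,200],[0,0,0,0,0,0,100],[0,0,0,0,0,0,0],[0,0,0,0,0,0,0],[0,0,0,0,0,0,0],[0,0,0,0,0,0,0],[0,0,0,0,0,0,0],[0,0,-0.1,0,0,0,0],[0,0,-0.1,0,0,0,0],[0,0,-0.1,0,0,0,0],[0,0,-0.1,0,0,0,0],[0,0,0,0,0,0,0],[0,0,0,0,0,0,0]]]}}

```text
clock: 14.05
tcp_pos: [0.4418, -0.0994, 0.1318]
orientation: [0.001, 0.764, 0.645, 0.0]
wrist_force: [0.3, 0.9, 0.2]
finger_gap: 0.0854
grip_force: 0.0
```

Run:
```python
from h import *
from workcell import cams,spotter
for n in("top","side"):
    c=cams.read_camera(n)
    for t,z in(("sanding_mid",.044),("push_mid",.045),("stop_mid",.044)):
        print(n,t,[(onz(c,r["uv"],z)[:2],trk(onz(c,r["uv"],z)),round(r["conf"],2)) for r in spotter.landmark_of(t,n)])
go(.6385,-.0255,.12)
```

```text
top sanding_mid [(array([ 0.6392, -0.0206]), array([ 0.0062, -0.0294]), 0.59)]
top push_mid [(array([ 0.5716, -0.3598]), array([-0.0033, -0.3751]), 0.29)]
top stop_mid [(array([ 0.7097, -0.2274]), array([ 0.1105, -0.2213]), 0.75), (array([ 0.5949, -0.235 ]), array([-0.0013, -0.2482]), 0.58), (array([ 0.614 , -0.1174]), array([-0.0023, -0.1291]), 0.53)]
side sanding_mid [(array([ 0.6321, -0.0174]), array([-0.0013, -0.0274]), 0.63)]
side push_mid [(array([ 0.4441, -0.0982]), array([-0.173 , -0.1387]), 0.92)]
side stop_mid [(array([ 0.6118, -0.1122]), array([-0.0053, -0.1243]), 0.7), (array([ 0.6   , -0.2288]), array([ 0.0027, -0.2412]), 0.59), (array([ 0.728 , -0.2287]), array([ 0.1288, -0.2195]), 0.57)]
t 14.45 tcp [ 0.4411 -0.0992  0.1309] trk [-0.1758 -0.1402] heading -9.73 tilt -1.0 gap 0.08532884569626462 F [ 0.3562  1.0139 -0.0843]
units [0.4239 0.7286 0.0431] rot z units None
```

>>> {"method": "jog_arm", "body": {"increments": [[[0.044,0.0715,0,0,0,0,0],[0.044,0.0715,0,0,0,0,0],[0.044,0.0715,0,0,0,0,0],[0.044,0.0715,0,0,0,0,0],[0.044,0.0715,0,0,0,0,0],[0.044,0.0715,0,0,0,0,0],[0.044,0.0715,0,0,0,0,0],[0.044,0.0715,0,0,0,0,0],[0.044,0.0715,0,0,0,0,0],[0.044,0.0715,0,0,0,0,0],[0,0,0,0,0,0,0],[0,0,0,0,0,0,0]]]}}

```text
clock: 15.65
tcp_pos: [0.6357, -0.021, 0.1307]
orientation: [-0.001, 0.764, 0.645, -0.001]
wrist_force: [-0.7, 0.0, -0.6]
finger_gap: 0.0854
grip_force: 0.0
```

>>> {"method": "jog_arm", "body": {"increments": [[[0,0,0.04,0,0,0,0],[0,0,0.04,0,0,0,0],[0,0,0.04,0,0,0,0],[0,0,0.04,0,0,0,0],[0,0,0.04,0,0,0,0],[0,0,0.04,0,0,0,0],[0,0,0.04,0,0,0,0],[0,0,0.04,0,0,0,0],[0,0,0.04,0,0,0,0],[0,0,0.04,0,0,0,0],[0,0,0,0,0,0,0],[0,0,0,0,0,0,255],[0,0,0,0,0,0,255],[0,0,0,0,0,0,255],[0,0,0,0,0,0,255],[0,0,0,0,0,0,255],[0,0,0,0,0,0,255],[0,0,0,0,0,0,255],[0,0,0,0,0,0,255]]]}}

```text
clock: 17.55
tcp_pos: [0.6367, -0.0211, 0.0323]
orientation: [0.0, 0.764, 0.645, 0.0]
wrist_force: [-0.5, 1.1, 6.1]
finger_gap: 0.0492
grip_force: 43.2
```

```bash
python3 -c "
from h import *
go(.4302,-.1946,.13)"
```

```text
t 17.55 tcp [ 0.6367 -0.0211  0.0323] trk [ 0.0039 -0.0303] heading -9.72 tilt -1.0 gap 0.049170433260276744 F [-0.4628  1.064   6.0813]
units [-0.8234 -0.6965 -0.3917] rot z units None
```

>>> {"method": "jog_arm", "body": {"increments": [[[0,0,-0.03,0,0,0,255],[0,0,-0.12,0,0,0,255],[0,0,-0.12,0,0,0,255],[0,0,-0.12,0,0,0,255],[-0.0588,-0.0498,0,0,0,0,255],[-0.0588,-0.0498,0,0,0,0,255],[-0.0588,-0.0498,0,0,0,0,255],[-0.0588,-0.0498,0,0,0,0,255],[-0.0588,-0.0498,0,0,0,0,255],[-0.0588,-0.0498,0,0,0,0,255],[-0.0588,-0.0498,0,0,0,0,255],[-0.0588,-0.0498,0,0,0,0,255],[-0.0588,-0.0498,0,0,0,0,255],[-0.0588,-0.0498,0,0,0,0,255],[-0.0588,-0.0498,0,0,0,0,255],[-0.0588,-0.0498,0,0,0,0,255],[-0.0588,-0.0498,0,0,0,0,255],[-0.0588,-0.0498,0,0,0,0,255],[0,0,0,0,0,0,255],[0,0,0,0,0,0,255]]]}}

```text
clock: 19.55
tcp_pos: [0.4296, -0.1945, 0.1291]
orientation: [-0.0, 0.765, 0.644, 0.0]
wrist_force: [0.6, 0.3, -1.4]
finger_gap: 0.0497
grip_force: 42.6
```

```bash
python3 -c "
from h import *
go(.4302,-.1946,.0175)"
```

```text
t 19.55 tcp [ 0.4296 -0.1945  0.1291] trk [-0.1711 -0.2361] heading -9.79 tilt -1.0 gap 0.049682410845104615 F [ 0.612   0.264  -1.4467]
units [-0.0002  0.0024  0.4463] rot z units None
```

>>> {"method": "jog_arm", "body": {"increments": [[[0,0,0.06,0,0,0,255],[0,0,0.06,0,0,0,255],[0,0,0.06,0,0,0,255],[0,0,0.06,0,0,0,255],[0,0,0.06,0,0,0,255],[0,0,0.06,0,0,0,255],[0,0,0.03,0,0,0,255],[0,0,0.03,0,0,0,255],[0,0,0.015,0,0,0,255],[0,0,0.009,0,0,0,255],[0,0,0,0,0,0,255],[0,0,0,0,0,0,255]]]}}

```text
clock: 20.75
tcp_pos: [0.4299, -0.1947, 0.0184]
orientation: [0.0, 0.765, 0.645, 0.0]
wrist_force: [-0.4, -0.8, -2.0]
finger_gap: 0.0496
grip_force: 42.6
```

>>> {"method": "jog_arm", "body": {"increments": [[[0,0,0,0,0,0,100],[0,0,0,0,0,0,50],[0,0,0,0,0,0,0],[0,0,0,0,0,0,0],[0,0,0,0,0,0,0],[0,0,0,0,0,0,0],[0,0,-0.05,0,0,0,0],[0,0,-0.1,0,0,0,0],[0,0,-0.1,0,0,0,0],[0,0,-0.1,0,0,0,0],[0,0,-0.1,0,0,0,0],[0,0,0,0,0,0,0],[0,0,0,0,0,0,0]]]}}

```text
clock: 22.05
tcp_pos: [0.43, -0.1947, 0.1308]
orientation: [0.001, 0.764, 0.645, 0.0]
wrist_force: [-0.7, -0.0, -0.5]
finger_gap: 0.0851
grip_force: 0.0
```

Run:
```python
from h import *
from workcell import cams,spotter
import cv2
for n in("top","side"):
    c=cams.read_camera(n)
    for t,z in(("sanding_mid",.029),("push_mid",.045),("stop_mid",.044)):
        print(n,t,[(onz(c,r["uv"],z)[:2],trk(onz(c,r["uv"],z)),round(r["conf"],2)) for r in spotter.landmark_of(t,n)])
a=c["pixels"][120:360,130:420]
cv2.imwrite("pics/s2.png",cv2.resize(a,None,fx=2.5,fy=2.5,interpolation=cv2.INTER_CUBIC)[:,:,::-1])
go(.615,-.114,.13)
```

```text
top sanding_mid [(array([ 0.4353, -0.1986]), array([-0.1647, -0.2392]), 0.67)]
top push_mid [(array([ 0.4424, -0.1075]), array([-0.1731, -0.1482]), 0.74)]
top stop_mid [(array([ 0.6181, -0.121 ]), array([ 0.0024, -0.1319]), 0.69), (array([ 0.717 , -0.2284]), array([ 0.118 , -0.2211]), 0.63), (array([ 0.6008, -0.2409]), array([ 0.0055, -0.253 ]), 0.59)]
side sanding_mid [(array([ 0.4327, -0.197 ]), array([-0.1676, -0.238 ]), 0.76), (array([ 0.4345, -0.1327]), array([-0.1767, -0.1743]), 0.27)]
side push_mid [(array([ 0.4445, -0.0918]), array([-0.1737, -0.1323]), 0.75)]
side stop_mid [(array([ 0.6013, -0.2263]), array([ 0.0035, -0.2386]), 0.83), (array([ 0.7225, -0.2229]), array([ 0.1225, -0.2147]), 0.81), (array([ 0.6208, -0.1208]), array([ 0.0049, -0.1313]), 0.8), (array([0.6097, 0.0362]), array([-0.0324,  0.0217]), 0.29)]
t 22.45 tcp [ 0.4293 -0.1942  0.1299] trk [-0.1714 -0.2359] heading -9.73 tilt -1.0 gap 0.08550202126504217 F [0.5465 1.3089 0.6331]
units [ 0.4419  0.6779 -0.001 ] rot z units None
```

View pics/s2.png

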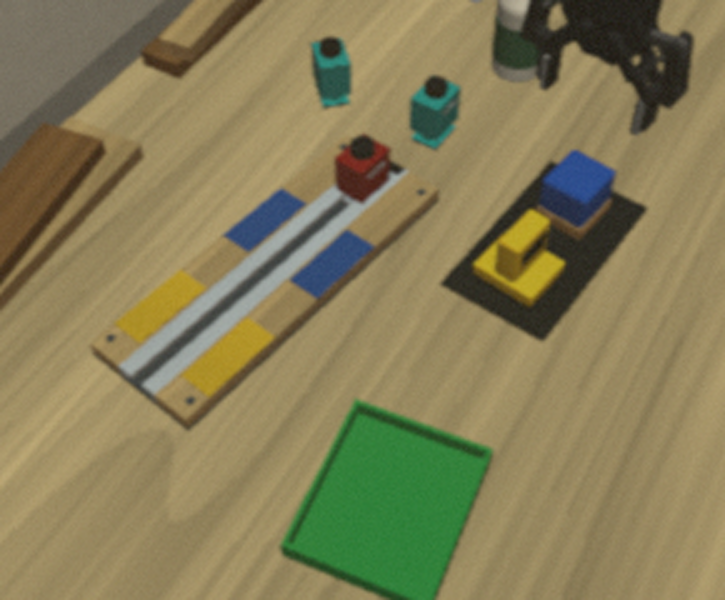

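Both blocks stand clear on the mat, blue at crop (575,190) and yellow at (522,260), and the stop is still in the slot at (362,170). The bands are uncovered now, so I'll refine the board axis and band centres from both cameras.

Run:
```python
from h import *
from workcell import cams
import cv2
for n in("top","side"):
    c=cams.read_camera(n);hsv=cv2.cvtColor(c["pixels"],cv2.COLOR_RGB2HSV)
    ctr={}
    for name,lo,hi in(("yel",(20,120,70),(32,255,255)),("blu",(105,110,40),(125,255,255)),):
        m=cv2.inRange(hsv,np.array(lo),np.array(hi));pts=[];ar=[]
        for q in cv2.findContours(m,0,1)[0]:
            if cv2.contourArea(q)<20: continue
            w=np.array([onz(c,u,.018)[:2] for u in q[:,0]],np.float32);t=np.array([trk(x) for x in w])
            if abs(t.mean(0)[0])<.09 and abs(t.mean(0)[1])<.17: pts.append(w);ar.append(w.mean(0))
        r=cv2.minAreaRect(np.vstack(pts));ctr[name]=np.array(r[0])
        print(n,name,np.array(r[0]),r[1],r[2],trk(r[0]),[trk(a) for a in ar])
    d=ctr["yel"]-ctr["blu"];print("axis yaw",np.degrees(np.arctan2(-d[0],d[1])),np.linalg.norm(d))
    # red stop body
    m=cv2.inRange(hsv,np.array((170,100,40)),np.array((180,255,255)))|cv2.inRange(hsv,np.array((0,100,40)),np.array((5,255,255)))
    for q in cv2.findContours(m,0,1)[0]:
        if cv2.contourArea(q)>40: w=np.array([trk(onz(c,u,.050)) for u in q[:,0]]);print(" red",w.mean(0),w.min(0),w.max(0))
```

```text
top yel [0.6556 0.1106] (0.08035778254270554, 0.11945708841085434) 80.2552490234375 [0.0003 0.1027] [array([-0.0423,  0.103 ]), array([0.0434, 0.1029])]
top blu [ 0.6331 -0.0223] (0.07384242862462997, 0.11400270462036133) 80.34776306152344 [ 0.0005 -0.0321] [array([-0.0417, -0.032 ]), array([ 0.0431, -0.0319])]
axis yaw -9.603400874576069 0.13479201875464805
 red [ 0.0007 -0.126 ] [-0.0183 -0.1483] [ 0.0183 -0.1041]
side yel [0.6579 0.1107] (0.0851612463593483, 0.12344572693109512) 80.00619506835938 [0.0026 0.1032] [array([-0.0413,  0.1036]), array([0.0461, 0.1036])]
side blu [ 0.6348 -0.0219] (0.07569336146116257, 0.11411551386117935) 80.14982604980469 [ 0.0021 -0.0314] [array([-0.0399, -0.0314]), array([ 0.0449, -0.0309])]
axis yaw -9.91011442033731 0.13460717719114995
 red [ 0.0025 -0.1234] [-0.017  -0.1535] [ 0.0266 -0.1023]
```

>>> {"method": "jog_arm", "body": {"increments": [[[0.044,0.069,0,0,0,0,0],[0.044,0.069,0,0,0,0,0],[0.044,0.069,0,0,0,0,0],[0.044,0.069,0,0,0,0,0],[0.044,0.069,0,0,0,0,0],[0.044,0.069,0,0,0,0,0],[0.044,0.069,0,0,0,0,0],[0.044,0.069,0,0,0,0,0],[0.044,0.069,0,0,0,0,0],[0.044,0.069,0,0,0,0,0],[0,0,0,0,0,0,0],[0,0,0,0,0,0,0],[0,0,0,0,0,0,0]]]}}

```text
clock: 23.85
tcp_pos: [0.6173, -0.1154, 0.1302]
orientation: [-0.0, 0.765, 0.645, -0.0]
wrist_force: [0.9, -0.2, 0.3]
finger_gap: 0.0854
grip_force: 0.0
```

>>> {"method": "jog_arm", "body": {"increments": [[[0,0,0.041,0,0,0,0],[0,0,0.041,0,0,0,0],[0,0,0.041,0,0,0,0],[0,0,0.041,0,0,0,0],[0,0,0.041,0,0,0,0],[0,0,0.041,0,0,0,0],[0,0,0.041,0,0,0,0],[0,0,0.041,0,0,0,0],[0,0,0.041,0,0,0,0],[0,0,0.041,0,0,0,0],[0,0,0,0,0,0,0],[0,0,0,0,0,0,255],[0,0,0,0,0,0,255],[0,0,0,0,0,0,255],[0,0,0,0,0,0,255],[0,0,0,0,0,0,255],[0,0,0,0,0,0,255],[0,0,0,0,0,0,255],[0,0,0,0,0,0,255],[0,0,0,0,0,0,255]]]}}

```text
clock: 25.85
tcp_pos: [0.6186, -0.1153, 0.0287]
orientation: [0.0, 0.764, 0.645, 0.0]
wrist_force: [-1.4, 0.2, 5.2]
finger_gap: 0.0336
grip_force: 41.1
```

Run:
```python
from h import *
go(*wld([.001,.215]),.029)
```

```text
t 25.85 tcp [ 0.6186 -0.1153  0.0287] trk [ 0.0019 -0.1262] heading -9.72 tilt -1.0 gap 0.03364596175512347 F [-1.3775  0.1872  5.1905]
units [ 1.3648 -0.004  -0.0012] rot z units None
```

>>> {"method": "jog_arm", "body": {"increments": [[[0,0,-0.006,0,0,0,255],[0.02,0,0,0,0,0,255],[0.05,0,0,0,0,0,255],[0.05,0,0,0,0,0,255],[0.05,0,0,0,0,0,255],[0.05,0,0,0,0,0,255],[0.05,0,0,0,0,0,255],[0.05,0,0,0,0,0,255],[0.05,0,0,0,0,0,255],[0.05,0,0,0,0,0,255],[0.02,0,0,0,0,0,255],[0,0,0,0,0,0,255]]]}}

```text
clock: 27.05
tcp_pos: [0.6369, -0.0059, 0.0295]
orientation: [-0.0, 0.764, 0.645, 0.0]
wrist_force: [-0.3, -0.1, -1.2]
finger_gap: 0.0336
grip_force: 40.1
```

Run:
```python
from h import *
go(*wld([.0019,.225]),.0305)
```

```text
t 27.05 tcp [ 0.6369 -0.0059  0.0295] trk [ 0.0015 -0.0152] heading -9.65 tilt -1.0 gap 0.03362139176368163 F [-0.3074 -0.1342 -1.2152]
units [ 0.9609  0.0024 -0.0039] rot z units None
```

Free sliding with no side force, so I'll continue out of the open end.

>>> {"method": "jog_arm", "body": {"increments": [[[0.05,0,0,0,0,0,255],[0.05,0,0,0,0,0,255],[0.05,0,0,0,0,0,255],[0.05,0,0,0,0,0,255],[0.05,0,0,0,0,0,255],[0.05,0,0,0,0,0,255],[0.05,0,0,0,0,0,255],[0.05,0,0,0,0,0,255],[0.05,0,0,0,0,0,255],[0.05,0,0,0,0,0,255],[0.05,0,0,0,0,0,255],[0.05,0,0,0,0,0,255],[0.05,0,0,0,0,0,255],[0.05,0,0,0,0,0,255],[0.05,0,0,0,0,0,255],[0.05,0,0,0,0,0,255],[0.05,0,0,0,0,0,255],[0.05,0,0,0,0,0,255],[0.05,0,0,0,0,0,255],[0,0,0,0,0,0,255]]]}}

```text
clock: 29.05
tcp_pos: [0.6772, 0.2294, 0.0295]
orientation: [-0.0, 0.764, 0.645, 0.0]
wrist_force: [0.4, -0.4, -2.3]
finger_gap: 0.0335
grip_force: 40.2
```

Run:
```python
from h import *
from workcell import cams
import cv2
c=cams.read_camera("side");a=c["pixels"][120:360,130:420]
cv2.imwrite("pics/s3.png",cv2.resize(a,None,fx=2.5,fy=2.5,interpolation=cv2.INTER_CUBIC)[:,:,::-1])
go(.435,.161,.13)
```

```text
t 29.1 tcp [0.6769 0.2283 0.0294] trk [0.0015 0.2224] heading -9.64 tilt -1.0 gap 0.03365631368554146 F [-0.4506 -0.2029 -2.2698]
units [-0.4277 -0.9089 -0.4024] rot z units None
```

View pics/s3.png

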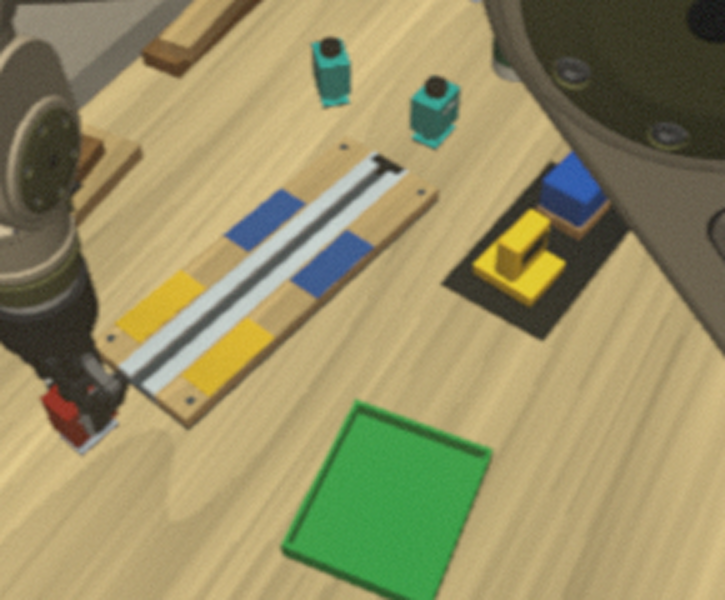

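>>> {"method": "jog_arm", "body": {"increments": [[[0,0,-0.05,0,0,0,255],[0,0,-0.1,0,0,0,255],[0,0,-0.12,0,0,0,255],[0,0,-0.13,0,0,0,255],[-0.0306,-0.065,0,0,0,0,255],[-0.0306,-0.065,0,0,0,0,255],[-0.0306,-0.065,0,0,0,0,255],[-0.0306,-0.065,0,0,0,0,255],[-0.0306,-0.065,0,0,0,0,255],[-0.0306,-0.065,0,0,0,0,255],[-0.0306,-0.065,0,0,0,0,255],[-0.0306,-0.065,0,0,0,0,255],[-0.0306,-0.065,0,0,0,0,255],[-0.0306,-0.065,0,0,0,0,255],[-0.0306,-0.065,0,0,0,0,255],[-0.0306,-0.065,0,0,0,0,255],[-0.0306,-0.065,0,0,0,0,255],[-0.0306,-0.065,0,0,0,0,255],[0,0,0,0,0,0,255],[0,0,0,0,0,0,255]]]}}

```text
clock: 31.1
tcp_pos: [0.4354, 0.1599, 0.1307]
orientation: [0.001, 0.765, 0.644, 0.001]
wrist_force: [0.3, -0.1, -2.6]
finger_gap: 0.0333
grip_force: 40.7
```

Run:
```python
from h import *
go(.435,.161,.0297)
```

```text
t 31.1 tcp [0.4354 0.1599 0.1307] trk [-0.2251  0.1142] heading -9.78 tilt -1.0 gap 0.0332699115986601 F [ 0.272  -0.0756 -2.5743]
units [ 0.0039 -0.0033  0.404 ] rot z units None
```

>>> {"method": "jog_arm", "body": {"increments": [[[0,0,0.06,0,0,0,255],[0,0,0.06,0,0,0,255],[0,0,0.06,0,0,0,255],[0,0,0.06,0,0,0,255],[0,0,0.06,0,0,0,255],[0,0,0.04,0,0,0,255],[0,0,0.03,0,0,0,255],[0,0,0.015,0,0,0,255],[0,0,0.01,0,0,0,255],[0,0,0.008,0,0,0,255],[0,0,0,0,0,0,255],[0,0,0,0,0,0,255]]]}}

```text
clock: 32.3
tcp_pos: [0.4349, 0.1603, 0.0291]
orientation: [0.0, 0.764, 0.645, 0.0]
wrist_force: [-0.1, 0.1, -2.8]
finger_gap: 0.0338
grip_force: 40.8
```

>>> {"method": "jog_arm", "body": {"increments": [[[0,0,0,0,0,0,150],[0,0,0,0,0,0,80],[0,0,0,0,0,0,0],[0,0,0,0,0,0,0],[0,0,0,0,0,0,0],[0,0,0,0,0,0,0],[0,0,-0.05,0,0,0,0],[0,0,-0.1,0,0,0,0],[0,0,-0.1,0,0,0,0],[0,0,-0.1,0,0,0,0],[0,0,-0.1,0,0,0,0],[0,0,0,0,0,0,0],[0,0,0,0,0,0,0]]]}}

```text
clock: 33.6
tcp_pos: [0.435, 0.1603, 0.1416]
orientation: [0.0, 0.764, 0.645, 0.001]
wrist_force: [-1.4, 0.2, 0.1]
finger_gap: 0.0852
grip_force: 0.0
```

Run:
```python
from h import *
from workcell import cams,spotter
import cv2
for n in("top","side"):
    c=cams.read_camera(n)
    for t,z in(("sanding_mid",.029),("push_mid",.045),("stop_mid",.044)):
        print(n,t,[(onz(c,r["uv"],z)[:2],trk(onz(c,r["uv"],z)),round(r["conf"],2)) for r in spotter.landmark_of(t,n)])
a=c["pixels"][120:360,130:420]
cv2.imwrite("pics/s4.png",cv2.resize(a,None,fx=2.5,fy=2.5,interpolation=cv2.INTER_CUBIC)[:,:,::-1])
go(.4299,-.1947,.13)
```

```text
top sanding_mid []
top push_mid [(array([ 0.439 , -0.0973]), array([-0.1782, -0.1387]), 0.92), (array([ 0.4247, -0.14  ]), array([-0.1851, -0.1832]), 0.49), (array([0.4248, 0.1583]), array([-0.2352,  0.1108]), 0.4)]
top stop_mid [(array([ 0.6083, -0.2331]), array([ 0.0116, -0.244 ]), 0.68), (array([0.4306, 0.1467]), array([-0.2275,  0.1004]), 0.66), (array([ 0.7193, -0.2374]), array([ 0.1217, -0.2296]), 0.54)]
side sanding_mid [(array([ 0.4355, -0.1908]), array([-0.1659, -0.2315]), 0.67)]
side push_mid []
side stop_mid [(array([0.438 , 0.1558]), array([-0.2218,  0.1106]), 0.91)]
t 34.0 tcp [0.4343 0.1601 0.1407] trk [-0.2262  0.1142] heading -9.72 tilt -1.0 gap 0.08530941554330294 F [ 0.1354  0.2644 -0.5893]
units [-1.4017  0.2226  0.043 ] rot z units None
```

View pics/s4.png

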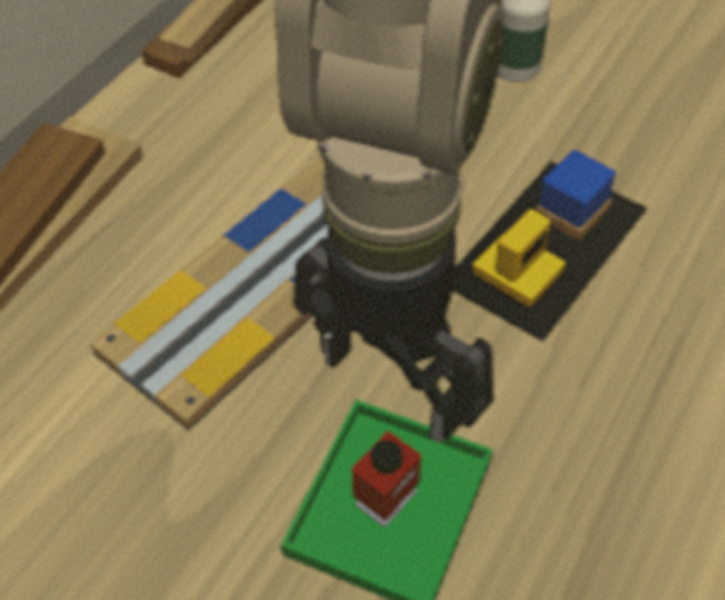

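>>> {"method": "jog_arm", "body": {"increments": [[[-0.07,0.011,0,0,0,0,0],[-0.09,0.015,0,0,0,0,0],[-0.09,0.015,0,0,0,0,0],[-0.09,0.015,0,0,0,0,0],[-0.09,0.015,0,0,0,0,0],[-0.09,0.014,0,0,0,0,0],[-0.09,0.014,0,0,0,0,0],[-0.09,0.014,0,0,0,0,0],[-0.09,0.014,0,0,0,0,0],[-0.09,0.014,0,0,0,0,0],[-0.09,0.014,0,0,0,0,0],[-0.09,0.014,0,0,0,0,0],[-0.09,0.014,0,0,0,0,0],[-0.09,0.014,0,0,0,0,0],[-0.09,0.014,0,0,0,0,0],[-0.072,0.011,0,0,0,0,0],[0,0,0,0,0,0,0],[0,0,0,0,0,0,0],[0,0,0,0,0,0,0]]]}}

```text
clock: 35.9
tcp_pos: [0.4298, -0.1938, 0.141]
orientation: [-0.001, 0.764, 0.645, 0.0]
wrist_force: [0.3, -0.5, 0.3]
finger_gap: 0.0851
grip_force: 0.0
```

Run:
```python
from h import *
go(.4299,-.1947,.0182)
```

```text
t 35.9 tcp [ 0.4298 -0.1938  0.141 ] trk [-0.171  -0.2354] heading -9.69 tilt -1.0 gap 0.0850974804116203 F [ 0.272  -0.4684  0.259 ]
units [-0.0038  0.0014  0.4913] rot z units None
```

>>> {"method": "jog_arm", "body": {"increments": [[[-0.004,0.001,0.049,0,0,0,0],[0,0,0.049,0,0,0,0],[0,0,0.049,0,0,0,0],[0,0,0.049,0,0,0,0],[0,0,0.049,0,0,0,0],[0,0,0.049,0,0,0,0],[0,0,0.049,0,0,0,0],[0,0,0.049,0,0,0,0],[0,0,0.049,0,0,0,0],[0,0,0.049,0,0,0,0],[0,0,0,0,0,0,0],[0,0,0,0,0,0,255],[0,0,0,0,0,0,255],[0,0,0,0,0,0,255],[0,0,0,0,0,0,255],[0,0,0,0,0,0,255],[0,0,0,0,0,0,255],[0,0,0,0,0,0,255],[0,0,0,0,0,0,255]]]}}

```text
clock: 37.8
tcp_pos: [0.4308, -0.1959, 0.0194]
orientation: [0.001, 0.764, 0.645, 0.0]
wrist_force: [0.7, 0.2, 5.1]
finger_gap: 0.0495
grip_force: 43.1
```

Run:
```python
from h import *
go(*wld([.0012,-.0317]),.13)
```

```text
t 37.8 tcp [ 0.4308 -0.1959  0.0194] trk [-0.1697 -0.2373] heading -9.72 tilt -1.0 gap 0.04948709203520594 F [0.7217 0.1966 5.1387]
units [ 0.8226  0.6839 -0.4415] rot z units None
```

>>> {"method": "jog_arm", "body": {"increments": [[[0,0,-0.05,0,0,0,255],[0,0,-0.12,0,0,0,255],[0,0,-0.14,0,0,0,255],[0,0,-0.13,0,0,0,255],[0.0588,0.0488,0,0,0,0,255],[0.0588,0.0488,0,0,0,0,255],[0.0588,0.0488,0,0,0,0,255],[0.0588,0.0488,0,0,0,0,255],[0.0588,0.0488,0,0,0,0,255],[0.0588,0.0488,0,0,0,0,255],[0.0588,0.0488,0,0,0,0,255],[0.0588,0.0488,0,0,0,0,255],[0.0588,0.0488,0,0,0,0,255],[0.0588,0.0488,0,0,0,0,255],[0.0588,0.0488,0,0,0,0,255],[0.0588,0.0488,0,0,0,0,255],[0.0588,0.0488,0,0,0,0,255],[0.0588,0.0488,0,0,0,0,255],[0,0,0,0,0,0,255],[0,0,0,0,0,0,255]]]}}

```text
clock: 39.8
tcp_pos: [0.6326, -0.0215, 0.1279]
orientation: [-0.001, 0.764, 0.645, -0.001]
wrist_force: [-0.2, -0.3, -2.0]
finger_gap: 0.0493
grip_force: 42.3
```

Run:
```python
from h import *
go(*wld([.0012,-.0317]),.035)
```

```text
t 39.8 tcp [ 0.6326 -0.0215  0.1279] trk [-0.0001 -0.0314] heading -9.69 tilt -1.0 gap 0.049311186064325246 F [-0.1601 -0.2744 -2.0408]
units [-0.0011  0.0058  0.3714] rot z units None
```

>>> {"method": "jog_arm", "body": {"increments": [[[0,0.005,0.06,0,0,0,255],[0,0,0.06,0,0,0,255],[0,0,0.06,0,0,0,255],[0,0,0.06,0,0,0,255],[0,0,0.05,0,0,0,255],[0,0,0.03,0,0,0,255],[0,0,0.02,0,0,0,255],[0,0,0.015,0,0,0,255],[0,0,0.01,0,0,0,255],[0,0,0.008,0,0,0,255],[0,0,0,0,0,0,255],[0,0,0,0,0,0,255]]]}}

```text
clock: 41.0
tcp_pos: [0.6348, -0.0219, 0.0359]
orientation: [0.0, 0.764, 0.645, 0.0]
wrist_force: [0.5, 0.8, -1.7]
finger_gap: 0.0491
grip_force: 42.3
```

>>> {"method": "jog_arm", "body": {"increments": [[[0,0,0,0,0,0,100],[0,0,0,0,0,0,50],[0,0,0,0,0,0,0],[0,0,0,0,0,0,0],[0,0,0,0,0,0,0],[0,0,0,0,0,0,0],[0,0,-0.05,0,0,0,0],[0,0,-0.1,0,0,0,0],[0,0,-0.1,0,0,0,0],[0,0,-0.1,0,0,0,0],[0,0,-0.05,0,0,0,0],[0,0,0,0,0,0,0],[0,0,0,0,0,0,0]]]}}

```text
clock: 42.3
tcp_pos: [0.6343, -0.0219, 0.1352]
orientation: [-0.0, 0.764, 0.645, -0.0]
wrist_force: [-0.8, -0.4, -0.6]
finger_gap: 0.0853
grip_force: 0.0
```

Run:
```python
from h import *
from workcell import cams,spotter
import cv2
for n in("top","side"):
    c=cams.read_camera(n)
    for t,z in(("sanding_mid",.044),("push_mid",.045)):
        print(n,t,[(trk(onz(c,r["uv"],z)),round(r["conf"],2)) for r in spotter.landmark_of(t,n)])
a=c["pixels"][120:360,130:420]
cv2.imwrite("pics/s5.png",cv2.resize(a,None,fx=2.5,fy=2.5,interpolation=cv2.INTER_CUBIC)[:,:,::-1])
go(.4417,-.0994,.1316)
```

```text
top sanding_mid []
top push_mid [(array([-0.1672, -0.1474]), 0.94)]
side sanding_mid [(array([ 0.0099, -0.0338]), 0.85)]
side push_mid [(array([-0.1764, -0.1323]), 0.66)]
t 42.6 tcp [ 0.6339 -0.0218  0.1344] trk [ 0.0012 -0.0314] heading -9.72 tilt -1.0 gap 0.08522126413286112 F [0.2509 0.3098 0.222 ]
units [-0.4359 -0.7054  0.0125] rot z units None
```

View pics/s5.png

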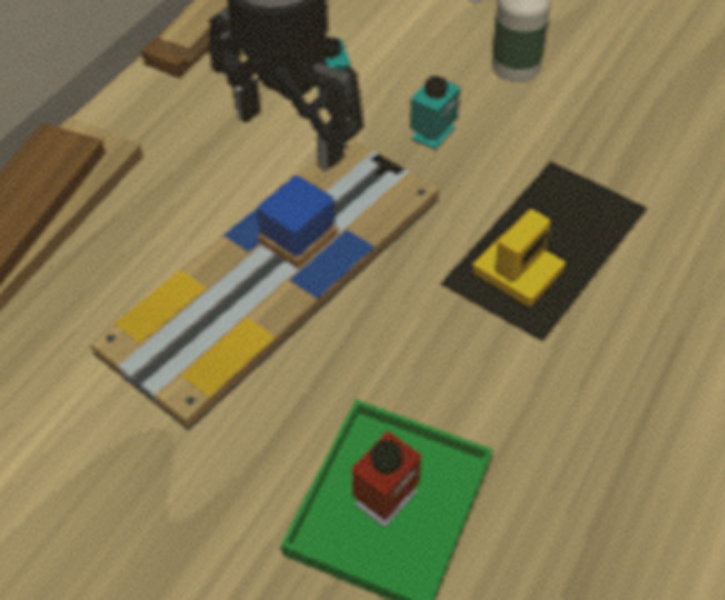

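Run:
```python
from h import *
from workcell import cams
import cv2
c=cams.read_camera("side")
for u in((474,264),(530,293),(565,261),(519.5,262.5)): print(trk(onz(c,np.array(u)/2.5+[129.7,119.7],.021)))
hy=[]
for n in("side","top"):
    c=cams.read_camera(n)
    m=cv2.inRange(cv2.cvtColor(c["pixels"],cv2.COLOR_RGB2HSV),np.array((20,110,60)),np.array((34,255,255)))
    box=np.zeros_like(m);p=proj(c,[.4417,-.0994,.03]).astype(int);box[p[1]-35:p[1]+35,p[0]-35:p[0]+35]=1
    m=(m>0)&(box>0);best=[]
    for dx in np.arange(-.010,.011,.002):
        for dy in np.arange(-.014,.015,.002):
            im=np.zeros(m.shape,np.uint8)
            for sx,sy,z0,z1 in((.064,.056,.003,.021),(.024,.052,.021,.067)):
                P=[[*wld([-.175+dx+i*sx/2,-.140+dy+j*sy/2]),z] for i in(-1,1) for j in(-1,1) for z in(z0,z1)]
                cv2.fillConvexPoly(im,cv2.convexHull(proj(c,P).astype(np.float32)).round().astype(int),1)
            best.append(((im&m).sum()/((im|m).sum()),dx,dy))
    best.sort(reverse=True);print(n,m.sum(),np.array(best[:4]))
```

```text
[-0.1427 -0.1109]
[-0.2011 -0.1154]
[-0.2046 -0.1667]
[-0.1737 -0.1388]
side 859 [[ 0.905   0.004  -0.002 ]
 [ 0.8964  0.002  -0.002 ]
 [ 0.8884  0.002   0.002 ]
 [ 0.8864  0.002   0.    ]]
top 590 [[ 0.9022  0.002  -0.002 ]
 [ 0.8994  0.002   0.    ]
 [ 0.8966  0.     -0.002 ]
 [ 0.8872  0.      0.    ]]
```

>>> {"method": "jog_arm", "body": {"increments": [[[-0.0436,-0.0705,0,0,0,0,0],[-0.0436,-0.0705,0,0,0,0,0],[-0.0436,-0.0705,0,0,0,0,0],[-0.0436,-0.0705,0,0,0,0,0],[-0.0436,-0.0705,0,0,0,0,0],[-0.0436,-0.0705,0,0,0,0,0],[-0.0436,-0.0705,0,0,0,0,0],[-0.0436,-0.0705,0,0,0,0,0],[-0.0436,-0.0705,0,0,0,0,0],[-0.0436,-0.0705,0,0,0,0,0],[0,0,0,0,0,0,0],[0,0,0,0,0,0,0],[0,0,0,0,0,0,0]]]}}

```text
clock: 44.05
tcp_pos: [0.4434, -0.0996, 0.1358]
orientation: [0.0, 0.764, 0.645, 0.0]
wrist_force: [-0.7, -0.4, 0.3]
finger_gap: 0.0853
grip_force: 0.0
```

>>> {"method": "jog_arm", "body": {"increments": [[[0,0,0.041,0,0,0,0],[0,0,0.041,0,0,0,0],[0,0,0.041,0,0,0,0],[0,0,0.041,0,0,0,0],[0,0,0.041,0,0,0,0],[0,0,0.041,0,0,0,0],[0,0,0.041,0,0,0,0],[0,0,0.041,0,0,0,0],[0,0,0.041,0,0,0,0],[0,0,0.041,0,0,0,0],[0,0,0,0,0,0,0],[0,0,0,0,0,0,255],[0,0,0,0,0,0,255],[0,0,0,0,0,0,255],[0,0,0,0,0,0,255],[0,0,0,0,0,0,255],[0,0,0,0,0,0,255],[0,0,0,0,0,0,255],[0,0,0,0,0,0,255],[0,0,0,0,0,0,255]]]}}

```text
clock: 46.05
tcp_pos: [0.4428, -0.0997, 0.0335]
orientation: [0.0, 0.765, 0.645, 0.0]
wrist_force: [-0.6, -0.1, 5.7]
finger_gap: 0.0235
grip_force: 40.7
```

Run:
```python
from h import *
go(*wld([.0012,.104]),.13)
```

```text
t 46.05 tcp [ 0.4428 -0.0997  0.0335] trk [-0.174  -0.1405] heading -9.73 tilt -1.0 gap 0.023528189141280947 F [-0.5939 -0.0874  5.671 ]
units [ 0.9781  0.7007 -0.3855] rot z units None
```

>>> {"method": "jog_arm", "body": {"increments": [[[0,0,-0.05,0,0,0,255],[0,0,-0.12,0,0,0,255],[0,0,-0.12,0,0,0,255],[0,0,-0.11,0,0,0,255],[0.0652,0.0467,0,0,0,0,255],[0.0652,0.0467,0,0,0,0,255],[0.0652,0.0467,0,0,0,0,255],[0.0652,0.0467,0,0,0,0,255],[0.0652,0.0467,0,0,0,0,255],[0.0652,0.0467,0,0,0,0,255],[0.0652,0.0467,0,0,0,0,255],[0.0652,0.0467,0,0,0,0,255],[0.0652,0.0467,0,0,0,0,255],[0.0652,0.0467,0,0,0,0,255],[0.0652,0.0467,0,0,0,0,255],[0.0652,0.0467,0,0,0,0,255],[0.0652,0.0467,0,0,0,0,255],[0.0652,0.0467,0,0,0,0,255],[0.0652,0.0467,0,0,0,0,255],[0,0,0,0,0,0,255]]]}}

```text
clock: 48.05
tcp_pos: [0.6571, 0.1135, 0.1315]
orientation: [-0.0, 0.764, 0.645, -0.0]
wrist_force: [-0.6, -0.2, -1.8]
finger_gap: 0.0233
grip_force: 39.9
```

>>> {"method": "jog_arm", "body": {"increments": [[[0,0,0,0,0,0,255],[0,0,0,0,0,0,255]]]}}

```text
clock: 48.25
tcp_pos: [0.6553, 0.1113, 0.1324]
orientation: [-0.001, 0.765, 0.645, -0.001]
wrist_force: [-0.5, -0.1, -1.9]
finger_gap: 0.0237
grip_force: 39.9
```

Run:
```python
from h import *
go(*wld([.0012,.104]),.0492)
```

```text
t 48.25 tcp [0.6553 0.1113 0.1324] trk [-0.0001  0.1034] heading -9.74 tilt -1.0 gap 0.023711245564236514 F [-0.5144 -0.0545 -1.8716]
units [0.0026 0.006  0.3326] rot z units None
```

>>> {"method": "jog_arm", "body": {"increments": [[[0,0.005,0.06,0,0,0,255],[0,0,0.06,0,0,0,255],[0,0,0.06,0,0,0,255],[0,0,0.06,0,0,0,255],[0,0,0.03,0,0,0,255],[0,0,0.02,0,0,0,255],[0,0,0.015,0,0,0,255],[0,0,0.012,0,0,0,255],[0,0,0.01,0,0,0,255],[0,0,0.007,0,0,0,255],[0,0,0,0,0,0,255],[0,0,0,0,0,0,255]]]}}

```text
clock: 49.45
tcp_pos: [0.6577, 0.1117, 0.0497]
orientation: [0.0, 0.764, 0.645, 0.0]
wrist_force: [0.2, -0.0, -1.5]
finger_gap: 0.0233
grip_force: 39.9
```

>>> {"method": "jog_arm", "body": {"increments": [[[0,0,0,0,0,0,200],[0,0,0,0,0,0,100],[0,0,0,0,0,0,0],[0,0,0,0,0,0,0],[0,0,0,0,0,0,0],[0,0,0,0,0,0,0],[0,0,-0.05,0,0,0,0],[0,0,-0.1,0,0,0,0],[0,0,-0.1,0,0,0,0],[0,0,-0.1,0,0,0,0],[0,-0.1,-0.1,0,0,0,0],[0,-0.1,-0.1,0,0,0,0],[0,-0.1,-0.05,0,0,0,0],[0,-0.1,0,0,0,0,0],[0,-0.1,0,0,0,0,0],[0,-0.1,0,0,0,0,0],[0,0,0,0,0,0,0],[0,0,0,0,0,0,0],[0,0,0,0,0,0,0]]]}}

```text
clock: 51.35
tcp_pos: [0.5108, 0.1369, 0.2002]
orientation: [0.0, 0.765, 0.645, 0.001]
wrist_force: [-0.2, -0.5, 0.4]
finger_gap: 0.0854
grip_force: 0.0
```

Run:
```python
from h import *
from workcell import cams,spotter
import cv2
ims=[]
for n,s in(("top",np.s_[150:330,180:390]),("side",np.s_[120:360,130:410])):
    c=cams.read_camera(n)
    for t,z in(("sanding_mid",.044),("push_mid",.060),("stop_mid",.044)):
        print(n,t,[(trk(onz(c,r["uv"],z)),round(r["conf"],2)) for r in spotter.landmark_of(t,n)])
    ims.append(cv2.resize(c["pixels"][s],(400,343) if n=="top" else (400,343),interpolation=cv2.INTER_CUBIC))
cv2.imwrite("pics/s6.png",np.hstack(ims)[:,:,::-1])
go(0.5,0,.2)
```

```text
top sanding_mid [(array([0.0035, 0.0993]), 0.65), (array([-0.0136, -0.3772]), 0.57), (array([-0.0045, -0.0333]), 0.55)]
top push_mid [(array([0.0064, 0.0992]), 0.82)]
top stop_mid [(array([ 0.121 , -0.2234]), 0.81), (array([-0.0017, -0.2477]), 0.7), (array([-0.0124, -0.377 ]), 0.61), (array([-0.2264,  0.1147]), 0.45)]
side sanding_mid [(array([ 0.0118, -0.0294]), 0.59), (array([-0.2274,  0.1145]), 0.47)]
side push_mid [(array([0.0076, 0.1085]), 0.79)]
side stop_mid [(array([-0.2226,  0.1149]), 0.68), (array([-0.    , -0.2474]), 0.67)]
t 51.75 tcp [0.5099 0.1368 0.1993] trk [-0.1478  0.104 ] heading -9.74 tilt -1.0 gap 0.08539334662454348 F [-0.1565  0.4151 -0.5804]
units [-0.5462  0.0537 -0.0028] rot z units None
```

View pics/s6.png

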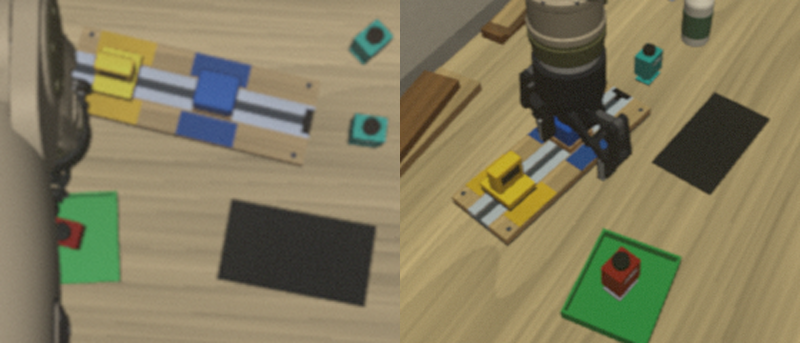

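Left view (top camera): yellow at (116,75) sits on the yellow band and blue at (217,90) on the blue band, both square to the slot. Right view (side camera): the stop is upright in the tray at (621,272). The gripper is clear, and the network readings put both blocks within about 12 mm of their band centres.

```bash
python3 -c "
from workcell import ticket
print(ticket.hand_in())"
```

```text
the job is handed in; nothing more can be done
None
```

The job is handed in, with no verdict returned: the last pictures show the red stop upright in the green tray and both blocks upright on their own bands, square to the slot, and the arm never went near the glue bottle or tape measure.

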